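# Top up the autosampler carousel and hold the enabling plunger

### The job

Two of the six sockets of the round sample carousel are empty: put the two spare capped vials from the white rack into them, each standing upright and fully down, and leave the loaded vials and everything else where they are. Then press the mushroom-headed enabling plunger on the control pod down to half-way (10 mm of its 20 mm travel) and keep it there: finish while still holding it half-way down, and never press it to its stop, which would trip the instrument.

Things in the scene. Friction and masses are not known exactly. Their poses are not given: they have to be found in the camera images.
- carousel: fixed beige round sample carousel, 188 mm in diameter, six upstanding cup sockets in a ring of 62 mm radius (62 mm from socket to socket); four hold vials and two are empty, which ones differs from start to start. Origin at bench height under its centre; low steel hub in the middle, top 49 mm above the bench
- pocket_0 (a point): centre of the mouth of carousel socket 0 (it may be full or empty), 65 mm above the bench; the socket is a cup 25 mm deep, bore 28 mm, widening at the mouth, outside up to 38 mm. The centre point of a seated vial is 12.5 mm above this point, directly over it to within 3 mm; z up
- pocket_1 (a point): centre of the mouth of carousel socket 1 (it may be full or empty), 65 mm above the bench; the socket is a cup 25 mm deep, bore 28 mm, widening at the mouth, outside up to 38 mm. The centre point of a seated vial is 12.5 mm above this point, directly over it to within 3 mm; z up
- pocket_2 (a point): centre of the mouth of carousel socket 2 (it may be full or empty), 65 mm above the bench; the socket is a cup 25 mm deep, bore 28 mm, widening at the mouth, outside up to 38 mm. The centre point of a seated vial is 12.5 mm above this point, directly over it to within 3 mm; z up
- pocket_3 (a point): centre of the mouth of carousel socket 3 (it may be full or empty), 65 mm above the bench; the socket is a cup 25 mm deep, bore 28 mm, widening at the mouth, outside up to 38 mm. The centre point of a seated vial is 12.5 mm above this point, directly over it to within 3 mm; z up
- pocket_4 (a point): centre of the mouth of carousel socket 4 (it may be full or empty), 65 mm above the bench; the socket is a cup 25 mm deep, bore 28 mm, widening at the mouth, outside up to 38 mm. The centre point of a seated vial is 12.5 mm above this point, directly over it to within 3 mm; z up
- pocket_5 (a point): centre of the mouth of carousel socket 5 (it may be full or empty), 65 mm above the bench; the socket is a cup 25 mm deep, bore 28 mm, widening at the mouth, outside up to 38 mm. The centre point of a seated vial is 12.5 mm above this point, directly over it to within 3 mm; z up
- loaded_0_mid (a point): headspace vial: amber glass cylinder of 22.4 mm diameter and 58 mm height, a 17 mm neck and an aluminium crimp cap of 21 mm diameter, 75 mm tall in all, about 35 g; this point is its centre on the axis, 37.5 mm above its flat underside, z up. Already seated in a carousel socket; leave it there
- loaded_1_mid (a point): headspace vial: amber glass cylinder of 22.4 mm diameter and 58 mm height, a 17 mm neck and an aluminium crimp cap of 21 mm diameter, 75 mm tall in all, about 35 g; this point is its centre on the axis, 37.5 mm above its flat underside, z up. Already seated in a carousel socket; leave it there
- loaded_2_mid (a point): headspace vial: amber glass cylinder of 22.4 mm diameter and 58 mm height, a 17 mm neck and an aluminium crimp cap of 21 mm diameter, 75 mm tall in all, about 35 g; this point is its centre on the axis, 37.5 mm above its flat underside, z up. Already seated in a carousel socket; leave it there
- loaded_3_mid (a point): headspace vial: amber glass cylinder of 22.4 mm diameter and 58 mm height, a 17 mm neck and an aluminium crimp cap of 21 mm diameter, 75 mm tall in all, about 35 g; this point is its centre on the axis, 37.5 mm above its flat underside, z up. Already seated in a carousel socket; leave it there
- spare_0_mid (a point): headspace vial: amber glass cylinder of 22.4 mm diameter and 58 mm height, a 17 mm neck and an aluminium crimp cap of 21 mm diameter, 75 mm tall in all, about 35 g; this point is its centre on the axis, 37.5 mm above its flat underside, z up. A spare, standing in the spare rack, its upper 50 mm proud of the rack
- spare_1_mid (a point): headspace vial: amber glass cylinder of 22.4 mm diameter and 58 mm height, a 17 mm neck and an aluminium crimp cap of 21 mm diameter, 75 mm tall in all, about 35 g; this point is its centre on the axis, 37.5 mm above its flat underside, z up. A spare, standing in the spare rack, its upper 50 mm proud of the rack
- rack: fixed white plastic spare rack, 158 x 52 x 35 mm, three holes 25 mm deep and 27 mm wide in a row 50 mm apart along its long x axis, holding the two spare vials and a steel plug in any order. Origin at the centre of its underside
- plug: bystander in the rack: short steel blanking plug, 40 mm tall, 21 mm shank with a flat 30 mm head, only 15 mm of it proud of the rack; leave it. Origin at its underside
- plunger_top (a point): centre of the top of the black mushroom head (40 mm diameter, 10 mm thick) of the enabling plunger, facing up, 91 mm above the bench when released; it sinks with the plunger. It stands on a steel stem over a grey collar (top 57 mm above the bench) on the fixed beige control pod (110 x 120 x 42 mm high), the pod's top beside it has only three flat keys that do nothing. The black ring on the stem meets the collar's top at half travel
- plunger (a joint): travel of the plunger, m: 0 released (sprung up), grows downwards to 0.020 at its stop; half-way is 0.010. Spring: about 2.3 N to start it, 5.3 N half-way, 8.3 N at the stop; it springs back when let go
- beaker: bystander: glass beaker, 68 mm wide, 75 mm tall; origin at its underside
- reagent: bystander: amber bottle, 60 mm wide, 120 mm tall; origin at its underside
- septa_jar: bystander: small jar, 44 mm wide, 45 mm tall; origin at its underside
- spanner: bystander: steel spanner, 150 mm long, lying flat on the bench; origin underneath, length along its x
- cap_tin: bystander: aluminium tin, 90 x 60 x 30 mm; origin at its underside
There are look-alikes about, which are no part of the job. What is shaped like the part that bears spare_0_mid but purple or turquoise is not meant.

How it is judged:
On the way:
1. both spare vials stand fully down in the empty carousel sockets, let go, with the plunger still up (((horizontal distance between spare_0_mid and pocket_0 below 0.006 m and z of spare_0_mid in the frame of pocket_0 below 0.0155 m) or (horizontal distance between spare_0_mid and pocket_1 below 0.006 m and z of spare_0_mid in the frame of pocket_1 below 0.0155 m) or (horizontal distance between spare_0_mid and pocket_2 below 0.006 m and z of spare_0_mid in the frame of pocket_2 below 0.0155 m) or (horizontal distance between spare_0_mid and pocket_3 below 0.006 m and z of spare_0_mid in the frame of pocket_3 below 0.0155 m) or (horizontal distance between spare_0_mid and pocket_4 below 0.006 m and z of spare_0_mid in the frame of pocket_4 below 0.0155 m) or (horizontal distance between spare_0_mid and pocket_5 below 0.006 m and z of spare_0_mid in the frame of pocket_5 below 0.0155 m)) and angle between each of spare_0_mid, spare_1_mid's own z axis and vertical below 0.12 rad and ((horizontal distance between spare_1_mid and pocket_0 below 0.006 m and z of spare_1_mid in the frame of pocket_0 below 0.0155 m) or (horizontal distance between spare_1_mid and pocket_1 below 0.006 m and z of spare_1_mid in the frame of pocket_1 below 0.0155 m) or (horizontal distance between spare_1_mid and pocket_2 below 0.006 m and z of spare_1_mid in the frame of pocket_2 below 0.0155 m) or (horizontal distance between spare_1_mid and pocket_3 below 0.006 m and z of spare_1_mid in the frame of pocket_3 below 0.0155 m) or (horizontal distance between spare_1_mid and pocket_4 below 0.006 m and z of spare_1_mid in the frame of pocket_4 below 0.0155 m) or (horizontal distance between spare_1_mid and pocket_5 below 0.006 m and z of spare_1_mid in the frame of pocket_5 below 0.0155 m)) and contact force between the fingers and spare_0 below 0.1 N and contact force between the fingers and spare_1 below 0.1 N and value of joint plunger below 0.003 m), for 0.2 s.
At the end, for the whole second after the job is handed in: Both spares stand upright (7 degrees) in carousel sockets, within 6 mm of the centre and 3 mm of fully down, not touched; loaded vials within 12 mm of their start; the robot holds the plunger at 10 mm travel, give or take 3.5 mm, with over 1.5 N (((horizontal distance between spare_0_mid and pocket_0 below 0.006 m and z of spare_0_mid in the frame of pocket_0 below 0.0155 m) or (horizontal distance between spare_0_mid and pocket_1 below 0.006 m and z of spare_0_mid in the frame of pocket_1 below 0.0155 m) or (horizontal distance between spare_0_mid and pocket_2 below 0.006 m and z of spare_0_mid in the frame of pocket_2 below 0.0155 m) or (horizontal distance between spare_0_mid and pocket_3 below 0.006 m and z of spare_0_mid in the frame of pocket_3 below 0.0155 m) or (horizontal distance between spare_0_mid and pocket_4 below 0.006 m and z of spare_0_mid in the frame of pocket_4 below 0.0155 m) or (horizontal distance between spare_0_mid and pocket_5 below 0.006 m and z of spare_0_mid in the frame of pocket_5 below 0.0155 m)) and angle between each of spare_0_mid, spare_1_mid's own z axis and vertical below 0.12 rad and ((horizontal distance between spare_1_mid and pocket_0 below 0.006 m and z of spare_1_mid in the frame of pocket_0 below 0.0155 m) or (horizontal distance between spare_1_mid and pocket_1 below 0.006 m and z of spare_1_mid in the frame of pocket_1 below 0.0155 m) or (horizontal distance between spare_1_mid and pocket_2 below 0.006 m and z of spare_1_mid in the frame of pocket_2 below 0.0155 m) or (horizontal distance between spare_1_mid and pocket_3 below 0.006 m and z of spare_1_mid in the frame of pocket_3 below 0.0155 m) or (horizontal distance between spare_1_mid and pocket_4 below 0.006 m and z of spare_1_mid in the frame of pocket_4 below 0.0155 m) or (horizontal distance between spare_1_mid and pocket_5 below 0.006 m and z of spare_1_mid in the frame of pocket_5 below 0.0155 m)) and distance of each of loaded_0_mid, loaded_1_mid, loaded_2_mid, loaded_3_mid from where it was at the start of the episode below 0.012 m and contact force between the fingers and spare_0 below 0.1 N and contact force between the fingers and spare_1 below 0.1 N and value of joint plunger between 0.0065 and 0.0135 m and contact force between any of the fingers, the arm and plunger above 1.5 N); the arm keeps its last pose, push and grip.
It fails at once if the plunger is pressed to its stop (beyond 18 mm) (value of joint plunger above 0.018 m).
It fails at once if a loaded vial is taken out or knocked (moved 25 mm) (distance of any of loaded_0_mid, loaded_1_mid, loaded_2_mid, loaded_3_mid from where it was at the start of the episode above 0.025 m).
It fails at once if a bystander is moved more than 30 mm (distance of any of plug, beaker, reagent, septa_jar, spanner, cap_tin from where it was at the start of the episode above 0.03 m).
It also fails if it takes over 72 s, if anything falls off the work surface, if the arm or the gripper's body presses on something with over 40 N, if the wrist force passes 120 N, or if a joint passes its speed limit or range.

### The arm

A 6-joint arm with a two-finger parallel gripper is mounted at the origin on the work surface. World frame = base frame: x ahead of the robot, y to its left, z up, the work surface at z = 0. Lengths are in m, angles in rad, forces in N, time in s.
With the tool pointing down it reaches from about 0.375 to 0.975 m from the base axis. Payload 3.8 kg.
Tool frame: the origin (TCP) lies midway between the tips of the shut fingers; the grasp point (between the pads) lies 19 mm behind it; z points along the fingers, y is the line along which they close (so a half turn about z gives the same grasp; the last joint's range is limited). The gripper opens to 85 mm and grips with 20 to 120 N. Pads are 22 mm wide; open, the fingers measure 114 mm over their backs; the gripper's body (76 mm by 85 mm) begins 54 mm behind the grasp point. The pads swing forward as they close: fully open they stand 13 mm farther back than shut.
Start: joints at [-1.289, 0.264, 1.604, -0, 1.274, -0.037], TCP at [0.212, -0.641, 0.231] pointing down, gripper open.
Joint ranges: [-2.63, 2.63], [-0.94, 2.18], [0.31, 2.57], [-1.31, 4.45], [0, 2.66], [-2.55, 2.55]. Speed limits (rad/s): [2.57, 2.57, 3.14, 3.14, 3.14, 3.14].

### API

Orientations are given as a rotation vector (axis times angle).
In Python, from workcell import read_state, vision, ticket gives the robot as it stands. The module is installed in compiled form; this text tells all that it offers.
- The arm moves only by the tool jog_arm, never from a script. Its arguments are lists of equal length, an entry for each row: "turn": the turn, a rotation vector about the tool's x, y, z in rad, a list of three; "delta_pos": the shift along the tool's x, y, z in m, a list of three; "gripper": the finger opening in m, from 0 to 0.0854. In form: {"turn": [[rx, ry, rz], ...], "delta_pos": [[dx, dy, dz], ...], "gripper": [gripper, ...]}. A call has 1 to 20 rows; each row shifts and turns the commanded pose from where the row before left it, along the tool's axes as they then stand; what a row does not reach is not made up. A row lasts 1/12 s, in which the tool goes at most 41.7 mm and 7.16 degrees, less where a joint would pass 70% of its speed; a pose out of reach is approached as far as the arm can. A call with a gripper value outside its range is refused whole. The fingers move at their own pace and stop on an object; "grip_force" is the grip in N (left out, the last holds). Time passes only in rows, so rows that do not move let the fingers close. It gives the time, the measured TCP pose, the force, the opening and the grip force at its end, in the units of the state.
- read_state(): the state, without advancing time (a new reading comes with each control period).
- vision.read_camera(name): name is "scene" or "top" or "wrist"; returns the picture (420x560x3 uint8, red, green, blue); there is no depth.
- vision.calibration(name): a dict with "vfov" (degrees; the focal length in pixels is half the picture's height over the tangent of half this angle, whatever the lens; pixels are square), "cx", "cy" (the principal point, pixels), "dist" ([k1, k2, p1, p2, k3] as OpenCV has them; the pictures are not rectified), "R" (3x3) and "t" (3): a world point X has camera coordinates R X + t; the wrist camera has in their place "mount" (4x4, takes a point from camera to tool coordinates, whose origin is the TCP and whose axes are the flange's). Camera axes: x right, y down, z forward; pixel columns grow to the right and rows downward; lengths in m; the calibration is good to about 2 mm. A picture is of the moment at which its call begins: read the wrist's pose just before it. calibration takes no time and is no camera call.
- ticket.finish_job(): hands the job in; it is judged then, once.
The state is a dict: "time": time; "q": joint angles; "joint_vel": joint speeds; "joint_torque": joint torques, N m; "tool_pos": TCP position; "tcp_rot": TCP orientation; "wrist_force": force on the tool from outside, world axes, zero at the start; "torque": the same for the moment, N m; "width": opening from 0.0 (shut) to 1.0 (fully open); "grip_force": force on a finger pad.
Only numpy, scipy, OpenCV 4.12 (cv2) and the standard library are available. Lean on these libraries where they do the work, as an engineer would, in place of code of your own. Each camera call takes 0.05 s, during which the arm holds its last target. There are 200 camera calls.

## Working session

There is one attempt and no reset: what is moved stays moved. The work goes in short steps, Python scripts to look and compute and a tool call to move; the robot and the scene stay as the last step left them, time stands still between calls to the robot, and variables do not carry over. Pictures are saved under pics/ and viewed, at most 10 in all, crops included, and the job is handed in when it is done.

Besides the shell and the picture viewer there is one more tool, called after ">>>" as a command line: name --argument value ..., lists and objects as JSON in quotes. jog_arm: Moves the arm, as the interface text tells. Its arguments: {"type":"object","properties":{"turn":{"type":"array","items":{"type":"array","items":{"type":"number"}}},"delta_pos":{"type":"array","items":{"type":"array","items":{"type":"number"}}},"gripper":{"type":"array","items":{"type":"number"}},"grip_force":{"type":"number"}},"required":["turn","delta_pos","gripper"]}

```bash
mkdir -p pics; cat > h.py <<'E'
import numpy as np, cv2
from scipy.spatial.transform import Rotation as Ro
from workcell import read_state, vision, ticket
def K(c,shape=(420,560)):
    f=shape[0]/2/np.tan(np.radians(c['vfov'])/2); return np.array([[f,0,c['cx']],[0,f,c['cy']],[0,0,1]])
def cam(name,s=None):
    c=vision.calibration(name)
    if name=='wrist':
        s=s or read_state(); T=np.eye(4);T[:3,:3]=Ro.from_rotvec(s['tcp_rot']).as_matrix();T[:3,3]=s['tool_pos']
        M=np.linalg.inv(T@np.array(c['mount'])); R,t=M[:3,:3],M[:3,3]
    else: R,t=np.array(c['R']),np.array(c['t'])
    return K(c),np.array(c['dist'],float),R,t
def ray(name,uv,z,s=None):
    k,d,R,t=cam(name,s); p=cv2.undistortPoints(np.array(uv,float).reshape(-1,1,2),k,d)[:,0]
    o=-R.T@t; out=[]
    for a in p:
        v=R.T@np.array([a[0],a[1],1]); out.append(o+v*(z-o[2])/v[2])
    return np.array(out)
def proj(name,X,s=None):
    k,d,R,t=cam(name,s); return cv2.projectPoints(np.array(X,float).reshape(-1,1,3),cv2.Rodrigues(R)[0],t,k,d)[0][:,0]
def shot(name,fn,crop=None,sc=1):
    im=vision.read_camera(name)[:,:,::-1]; cv2.imwrite('pics/raw_'+fn,im)
    if crop: im=im[crop[1]:crop[3],crop[0]:crop[2]]
    cv2.imwrite('pics/'+fn,cv2.resize(im,None,fx=sc,fy=sc,interpolation=cv2.INTER_CUBIC))
E
python3 - <<'E'
from h import *
np.set_printoptions(precision=4,suppress=True)
print(read_state())
for n in('top','scene','wrist'):print(n,vision.calibration(n))
shot('top','top0.png',sc=1.42);shot('scene','scene0.png',sc=1.42)
E
```

```text
{'time': 0.0, 'q': array([-1.2889,  0.2648,  1.6054, -0.    ,  1.2737, -0.0369]), 'joint_vel': array([ 0.0017,  0.0009, -0.0002, -0.0006,  0.    ,  0.0011]), 'joint_torque': array([ -0.0007, -51.5111, -36.7313,  -0.0002,   0.0128,  -0.    ]), 'tool_pos': array([ 0.2113, -0.6403,  0.2299]), 'tcp_rot': array([-3.0995, -0.4983,  0.0005]), 'wrist_force': array([-0.0149, -0.0805,  0.0291]), 'torque': array([ 0.0079, -0.0359,  0.017 ]), 'grip_force': 0.0, 'width': 0.9965233593635141}
top {'vfov': 45.91832348154182, 'cx': 276.33627009931473, 'cy': 206.88353538420907, 'dist': array([0.0017, 0.    , 0.    , 0.    , 0.    ]), 'R': array([[-0.0222, -0.9997,  0.0043],
       [-0.9848,  0.0211, -0.1722],
       [ 0.172 , -0.0081, -0.9851]]), 't': array([0.0615, 0.5738, 1.2889])}
scene {'vfov': 42.389248195264, 'cx': 279.1706984358308, 'cy': 205.93536335534355, 'dist': array([-0.0188,  0.    ,  0.    ,  0.    ,  0.    ]), 'R': array([[ 0.2801,  0.9598, -0.0168],
       [ 0.7721, -0.2356, -0.5902],
       [-0.5705,  0.1523, -0.8071]]), 't': array([-0.1911, -0.3742,  1.5792])}
wrist {'vfov': 67.91071260791375, 'cx': 281.80182460478795, 'cy': 212.12881959318665, 'dist': array([-0.0227,  0.    ,  0.    ,  0.    ,  0.    ]), 'mount': array([[-0.0008, -0.9651, -0.2619,  0.0654],
       [ 1.    , -0.001 ,  0.0007,  0.0004],
       [-0.001 , -0.2619,  0.9651, -0.1421],
       [ 0.    ,  0.    ,  0.    ,  1.    ]])}
```

View pics/top0.png

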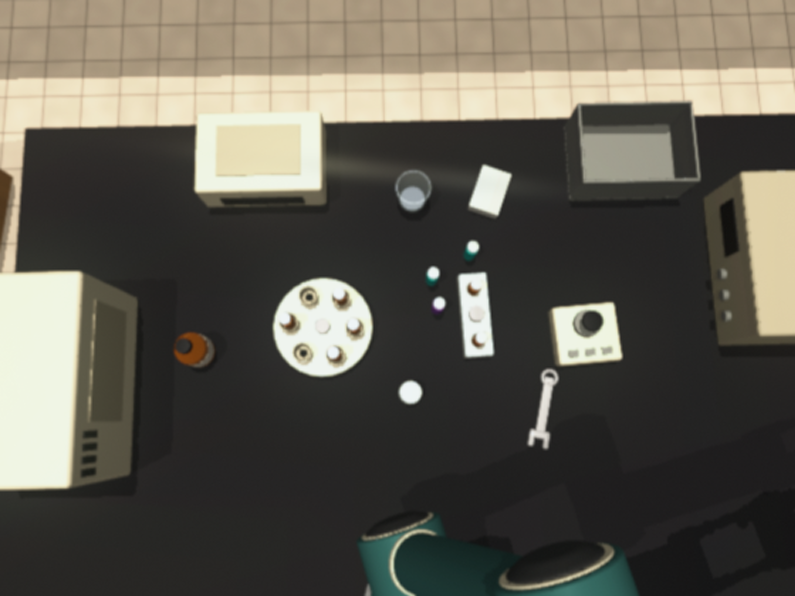

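View pics/scene0.png

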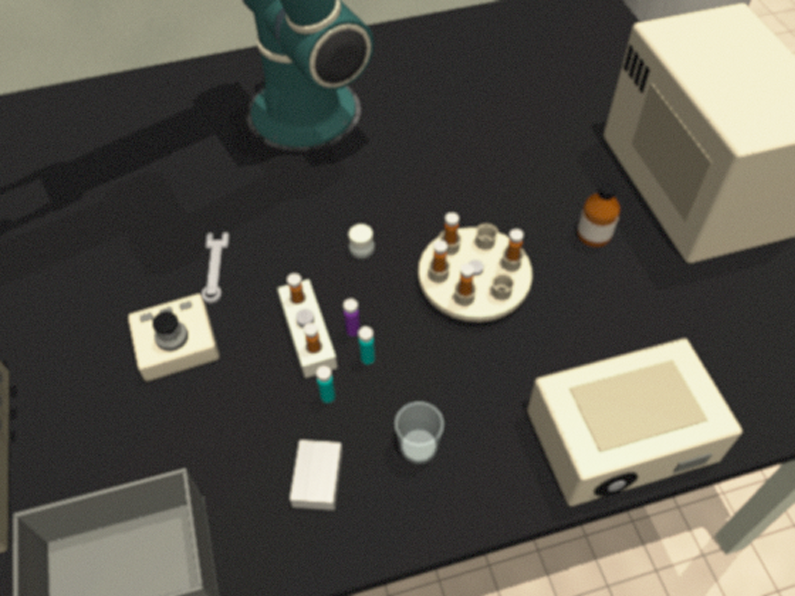

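The top view shows carousel sockets empty at about (309,297) and (303,352). The spare caps are at (474,288) and (479,340), the plug between them at (476,314), and the plunger at (590,321), all in enlarged pixels. The look-alikes stand left of the rack.

```bash
python3 - <<'E'
from h import *
np.set_printoptions(precision=4,suppress=True)
s=1.42
def p(uv,z): return ray('top',np.array(uv)/s,z)
print('spares',p([[474,286],[479,339]],.085)); print('plug',p([[476,313]],.05))
print('empty',p([[309,296],[303,352]],.065)); print('hub',p([[322,326]],.049))
print('loaded',p([[341,293],[288,319],[355,324],[335,352]],.115))
print('plunger',p([[592,320]],.091)); print('decoys',p([[434,271],[439,302],[473,246]],.075),'jar',p([[410,392]],.045))
k=lambda uv,z: ray('scene',np.array(uv)/s,z)
print('scene spares',k([[295,279],[312,330]],.085),'empty',k([[487,230],[503,283]],.065),'plunger',k([[166,319]],.091))
print(Ro.from_rotvec(read_state()['tcp_rot']).as_matrix())
E
```

```text
spares [[ 0.5802 -0.1024  0.085 ]
 [ 0.4813 -0.1074  0.085 ]]
plug [[ 0.5346 -0.1085  0.05  ]]
empty [[0.5714 0.2057 0.065 ]
 [0.4664 0.217  0.065 ]]
hub [[0.5162 0.1831 0.049 ]]
loaded [[0.567  0.1423 0.115 ]
 [0.5216 0.2378 0.115 ]
 [0.51   0.1177 0.115 ]
 [0.4605 0.154  0.115 ]]
plunger [[ 0.5111 -0.3152  0.091 ]]
decoys [[ 0.6122 -0.0298  0.075 ]
 [ 0.5531 -0.0373  0.075 ]
 [ 0.6588 -0.1051  0.075 ]] jar [[0.3893 0.0202 0.045 ]]
scene spares [[ 0.4888 -0.1091  0.085 ]
 [ 0.591  -0.1043  0.085 ]] empty [[0.4662 0.2232 0.065 ]
 [0.5785 0.2089 0.065 ]] plunger [[ 0.5109 -0.3132  0.091 ]]
[[ 0.9496  0.3134 -0.0006]
 [ 0.3134 -0.9496  0.002 ]
 [ 0.0001 -0.002  -1.    ]]
```

>>> jog_arm --turn '[[0, 0, 0], [0, 0, 0], [0, 0, 0], [0, 0, 0], [0, 0, 0], [0, 0, 0], [0, 0, 0], [0, 0, 0], [0, 0, 0], [0, 0, 0], [0, 0, 0], [0, 0, 0], [0, 0, 0], [0, 0, 0], [0, 0, 0], [0, 0, 0], [0, 0, 0.09], [0, 0, 0.09], [0, 0, 0.087], [0, 0, 0]]' --delta_pos '[[0.0296, -0.0254, -0.001], [0.0296, -0.0254, -0.001], [0.0296, -0.0254, -0.001], [0.0296, -0.0254, -0.001], [0.0296, -0.0254, -0.001], [0.0296, -0.0254, -0.001], [0.0296, -0.0254, -0.001], [0.0296, -0.0254, -0.001], [0.0296, -0.0254, -0.001], [0.0296, -0.0254, -0.001], [0.0296, -0.0254, -0.001], [0.0296, -0.0254, -0.001], [0.0296, -0.0254, -0.001], [0.0296, -0.0254, -0.001], [0.0296, -0.0254, -0.001], [0.0296, -0.0254, -0.001], [0, 0, 0], [0, 0, 0], [0, 0, 0], [0, 0, 0]]' --gripper '[0.085, 0.085, 0.085, 0.085, 0.085, 0.085, 0.085, 0.085, 0.085, 0.085, 0.085, 0.085, 0.085, 0.085, 0.085, 0.085, 0.05, 0.05, 0.05, 0.05]'

```text
time: 1.77
tool_pos: [0.5337, -0.106, 0.2466]
tcp_rot: [-3.14, -0.08, 0.002]
wrist_force: [0.4, 0.5, 0.9]
width: 0.585
grip_force: 0.0
```

```bash
python3 - <<'E'
from h import *
import pickle
s=read_state();pickle.dump(s,open('s1.pkl','wb'));print(s['tool_pos'],Ro.from_rotvec(s['tcp_rot']).as_matrix(),s['q'],s['width'])
shot('wrist','w1.png',sc=1.42)
print(proj('wrist',[[.58,-.1024,.085],[.4813,-.1074,.085]],s)*1.42)
E
```

```text
[ 0.53369143 -0.10596291  0.24664684] [[ 9.98710329e-01  5.07568242e-02 -1.19322911e-03]
 [ 5.07571533e-02 -9.98710994e-01  2.47103224e-04]
 [-1.17914886e-03 -3.07349455e-04 -9.99999258e-01]] [-2.41747811e-01  7.24427957e-03  1.86499358e+00 -4.78831017e-05
  1.27057248e+00  1.27828388e+00] 0.5854325551921095
[[397.24621367 210.3728925 ]
 [397.56609461 347.88185113]]
```

View pics/w1.png

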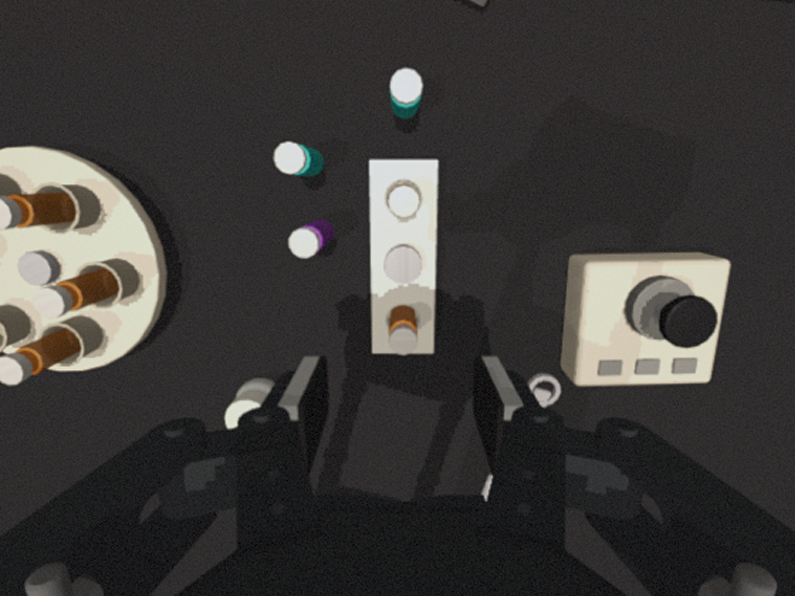

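The wrist view shows the spare caps at (404,200) and (403,342), the plug at (403,264), and the plunger head at (688,320).

```bash
python3 - <<'E'
from h import *
import pickle
s=pickle.load(open('s1.pkl','rb'));np.set_printoptions(precision=4,suppress=True)
p=lambda uv,z:ray('wrist',np.array(uv)/1.42,z,s)
f=p([[404,199]],.085);n=p([[403,342]],.085)
print(f,n,f-n,'plug',p([[403,264]],.05),'rack ctr',p([[369,160],[438,160],[372,353],[434,353]],.035).mean(0),'plunger',p([[688,320]],.091))
R=Ro.from_rotvec(s['tcp_rot']).as_matrix()
for q in(f,n):print((R.T@(q[0]-s['tool_pos'])))
E
```

```text
[[ 0.5877 -0.1066  0.085 ]] [[ 0.4861 -0.1111  0.085 ]] [[0.1016 0.0046 0.    ]] plug [[ 0.5372 -0.1087  0.05  ]] rack ctr [ 0.5361 -0.1091  0.035 ] plunger [[ 0.5147 -0.3128  0.091 ]]
[0.0541 0.0034 0.1616]
[-0.0476  0.0028  0.1617]
```

>>> jog_arm --turn '[[0, 0, 0], [0, 0, 0], [0, 0, 0], [0, 0, 0], [0, 0, 0], [0, 0, 0], [0, 0, 0], [0, 0, 0], [0, 0, 0], [0, 0, 0], [0, 0, 0], [0, 0, 0], [0, 0, 0], [0, 0, 0], [0, 0, 0], [0, 0, 0]]' --delta_pos '[[0.0178, 0.0012, 0], [0.0178, 0.0011, 0], [0.0178, 0.0011, 0], [0, 0, 0], [0, 0, 0.03], [0, 0, 0.03], [0, 0, 0.03], [0, 0, 0.03], [0, 0, 0.03], [0, 0, 0.02], [0, 0, 0.02], [0, 0, 0.01], [0, 0, 0.0076], [0, 0, 0], [0, 0, 0], [0, 0, 0]]' --gripper '[0.05, 0.05, 0.05, 0.05, 0.05, 0.05, 0.05, 0.05, 0.05, 0.05, 0.05, 0.05, 0.05, 0.05, 0.05, 0.05]'

```text
time: 3.15
tool_pos: [0.5886, -0.1076, 0.0413]
tcp_rot: [3.14, 0.082, 0.004]
wrist_force: [-0.1, 0.8, 0.4]
width: 0.587
grip_force: 0.0
```

>>> jog_arm --turn '[[0, 0, 0], [0, 0, 0], [0, 0, 0], [0, 0, 0], [0, 0, 0], [0, 0, 0], [0, 0, 0], [0, 0, 0]]' --delta_pos '[[0, 0, 0], [0, 0, 0], [0, 0, 0], [0, 0, 0], [0, 0, 0], [0, 0, 0], [0, 0, 0], [0, 0, 0]]' --gripper '[0.015, 0.015, 0.015, 0.015, 0.015, 0.015, 0.015, 0.015]' --grip_force 25

```text
time: 3.82
tool_pos: [0.5885, -0.1074, 0.041]
tcp_rot: [3.14, 0.081, 0.003]
wrist_force: [-0.1, 0.8, 6.8]
width: 0.252
grip_force: 24.8
```

>>> jog_arm --turn '[[0, 0, 0], [0, 0, 0], [0, 0, 0], [0, 0, 0], [0, 0, 0], [0, 0, 0], [0, 0, 0], [0, 0, 0], [0, 0, 0], [0, 0, 0], [0, 0, 0], [0, 0, 0], [0, 0, 0], [0, 0, 0], [0, 0, 0], [0, 0, 0], [0, 0, 0], [0, 0, 0], [0, 0, 0], [0, 0, 0]]' --delta_pos '[[0, 0, -0.01], [0, 0, -0.02], [0, 0, -0.03], [0, 0, -0.03], [0, 0, -0.03], [0, 0, -0.03], [0, 0, -0.01], [-0.0083, -0.03, 0], [-0.0083, -0.03, 0], [-0.0083, -0.03, 0], [-0.0083, -0.03, 0], [-0.0083, -0.03, 0], [-0.0083, -0.03, 0], [-0.0083, -0.03, 0], [-0.0083, -0.03, 0], [-0.0083, -0.03, 0], [-0.0083, -0.03, 0], [0, 0, 0], [0, 0, 0], [0, 0, 0]]' --gripper '[0.015, 0.015, 0.015, 0.015, 0.015, 0.015, 0.015, 0.015, 0.015, 0.015, 0.015, 0.015, 0.015, 0.015, 0.015, 0.015, 0.015, 0.015, 0.015, 0.015]'

```text
time: 5.48
tool_pos: [0.4886, 0.1877, 0.1991]
tcp_rot: [3.14, 0.083, -0.002]
wrist_force: [0.9, 0.5, -0.3]
width: 0.253
grip_force: 25.0
```

```bash
python3 - <<'E'
from h import *
import pickle
s=read_state();pickle.dump(s,open('s2.pkl','wb'));print(s['tool_pos'],s['tcp_rot'],s['width'],s['grip_force'])
shot('wrist','w2.png',sc=1.42)
E
```

```text
[0.48857934 0.18771004 0.19906479] [ 3.13958495e+00  8.27884579e-02 -1.52006731e-03] 0.2528020366504253 24.991382360458374
```

View pics/w2.png

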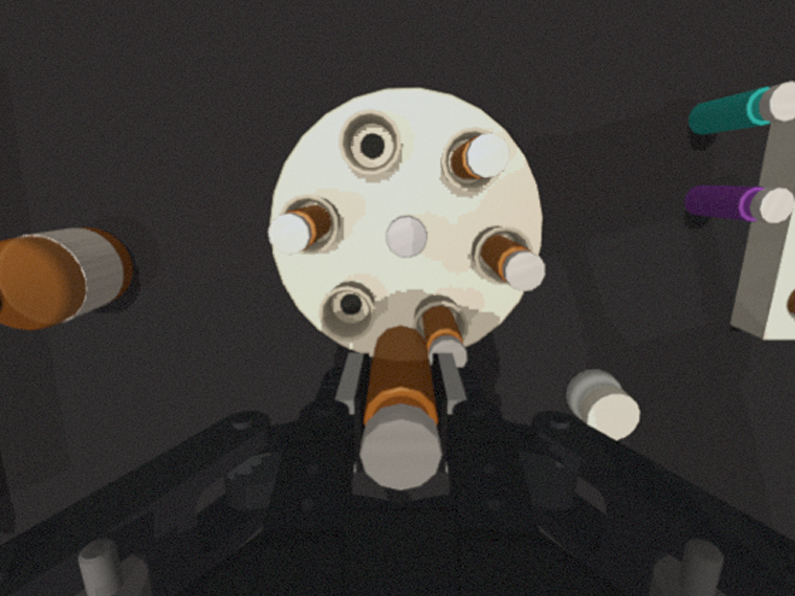

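The wrist view shows empty mouths at about (371,141) and (349,306), hub (406,237). The held vial is upright.

```bash
python3 - <<'E'
from h import *
import pickle
s=pickle.load(open('s2.pkl','rb'));np.set_printoptions(precision=4,suppress=True)
p=lambda uv,z:ray('wrist',np.array(uv)/1.42,z,s)
h=p([[406,236]],.049)[0]; A=p([[371,141]],.065)[0]; B=p([[349,307]],.065)[0]
L=p([[487,155],[292,233],[524,270],[447,352]],.115)
for q in (A,B,*L):
    d=(q-h)[:2]; print(q,np.hypot(*d),np.degrees(np.arctan2(d[1],d[0])))
print('hub',h)
C=np.mean([h[:2],L[:,:2].mean(0)*0+h[:2]],0)
R=Ro.from_rotvec(s['tcp_rot']).as_matrix()
for q in(A,B):print(R.T@(q-s['tool_pos']))
# rendering check
out=proj('wrist',[A,B,[*h[:2],.049]],s)*1.42;print(out)
E
```

```text
[0.5761 0.2086 0.065 ] 0.061569305061967214 22.980024765560408
[0.4736 0.2193 0.065 ] 0.05748559046259499 142.85452235772524
[0.5687 0.1487 0.115 ] 0.060915428384587356 -36.052709084155126
[0.5258 0.2439 0.115 ] 0.05970954612085879 83.81886313736356
[0.5129 0.1237 0.115 ] 0.06126344881110296 -96.10752393154314
[0.4654 0.1601 0.115 ] 0.05934669301496742 -155.6231965573796
hub [0.5194 0.1846 0.049 ]
[ 0.0886 -0.0164  0.134 ]
[-0.0132 -0.0324  0.134 ]
[[371. 141.]
 [349. 307.]
 [406. 236.]]
```

```bash
python3 - <<'E'
from h import *
import pickle
s=pickle.load(open('s2.pkl','rb'));np.set_printoptions(precision=4,suppress=True)
R=Ro.from_rotvec(s['tcp_rot']).as_matrix()
p=ray('wrist',np.array([[400,452]])/1.42,s['tool_pos'][2]+.044,s)[0]
print(R.T@(p-s['tool_pos']), R.T@(np.array([.5764,.2088,.071])-s['tool_pos']))
E
```

```text
[-0.0007  0.0006 -0.044 ] [ 0.0889 -0.0165  0.128 ]
```

>>> jog_arm --turn '[[0, 0, 0], [0, 0, 0], [0, 0, 0], [0, 0, 0], [0, 0, 0], [0, 0, 0], [0, 0, 0], [0, 0, 0], [0, 0, 0], [0, 0, 0], [0, 0, 0], [0, 0, 0], [0, 0, 0], [0, 0, 0]]' --delta_pos '[[0.0225, -0.0042, 0], [0.0225, -0.0042, 0], [0.0225, -0.0042, 0], [0.0222, -0.0042, 0], [0, 0, 0], [0, 0, 0], [0, 0, 0.02], [0, 0, 0.02], [0, 0, 0.02], [0, 0, 0.02], [0, 0, 0.015], [0, 0, 0.01], [0, 0, 0.005], [0, 0, 0]]' --gripper '[0.015, 0.015, 0.015, 0.015, 0.015, 0.015, 0.015, 0.015, 0.015, 0.015, 0.015, 0.015, 0.015, 0.015]'

```text
time: 6.7
tool_pos: [0.5768, 0.2088, 0.0888]
tcp_rot: [3.14, 0.08, -0.003]
wrist_force: [-0.3, 1.0, -0.9]
width: 0.253
grip_force: 24.9
```

>>> jog_arm --turn '[[0, 0, 0], [0, 0, 0], [0, 0, 0], [0, 0, 0], [0, 0, 0], [0, 0, 0]]' --delta_pos '[[0, 0, 0.006], [0, 0, 0.005], [0, 0, 0.004], [0, 0, 0.002], [0, 0, 0], [0, 0, 0]]' --gripper '[0.015, 0.015, 0.015, 0.015, 0.015, 0.015]'

```text
time: 7.2
tool_pos: [0.5776, 0.2095, 0.0726]
tcp_rot: [3.14, 0.082, -0.0]
wrist_force: [0.2, 0.0, 0.2]
width: 0.249
grip_force: 24.9
```

>>> jog_arm --turn '[[0, 0, 0], [0, 0, 0], [0, 0, 0], [0, 0, 0], [0, 0, 0], [0, 0, 0], [0, 0, 0], [0, 0, 0], [0, 0, 0], [0, 0, 0]]' --delta_pos '[[0, 0, 0], [0, 0, 0], [0, 0, 0], [0, 0, -0.01], [0, 0, -0.02], [0, 0, -0.03], [0, 0, -0.03], [0, 0, -0.03], [0, 0, -0.02], [0, 0, 0]]' --gripper '[0.042, 0.042, 0.042, 0.042, 0.042, 0.042, 0.042, 0.042, 0.042, 0.042]'

```text
time: 8.03
tool_pos: [0.5813, 0.2106, 0.2204]
tcp_rot: [-3.137, -0.081, -0.018]
wrist_force: [-0.3, 0.8, 0.6]
width: 0.493
grip_force: 0.0
```

>>> jog_arm --turn '[[0, 0, 0], [0, 0, 0], [0, 0, 0], [0, 0, 0], [0, 0, 0], [0, 0, 0], [0, 0, 0], [0, 0, 0], [0, 0, 0], [0, 0, 0], [0, 0, 0], [0, 0, 0], [0, 0, 0]]' --delta_pos '[[-0.0107, 0.0315, 0], [-0.0107, 0.0315, 0], [-0.0107, 0.0315, 0], [-0.0107, 0.0315, 0], [-0.0107, 0.0315, 0], [-0.0107, 0.0315, 0], [-0.0107, 0.0315, 0], [-0.0107, 0.0315, 0], [-0.0107, 0.0315, 0], [-0.0107, 0.0315, 0], [0, 0, 0], [0, 0, 0], [0, 0, 0]]' --gripper '[0.05, 0.05, 0.05, 0.05, 0.05, 0.05, 0.05, 0.05, 0.05, 0.05, 0.05, 0.05, 0.05]'

```text
time: 9.12
tool_pos: [0.487, -0.1104, 0.2125]
tcp_rot: [-3.14, -0.08, 0.0]
wrist_force: [0.9, 1.0, -0.1]
width: 0.586
grip_force: 0.0
```

```bash
python3 - <<'E'
from h import *
s=read_state();R=Ro.from_rotvec(s['tcp_rot']).as_matrix()
print(s['tool_pos'],R.T@(np.array([.487,-.111,.040])-s['tool_pos']))
shot('scene','s3.png',crop=(280,130,400,240),sc=5)
E
```

```text
[ 0.48700109 -0.11040493  0.21251888] [-1.05296484e-05  7.18338941e-04  1.72518413e-01]
```

View pics/s3.png

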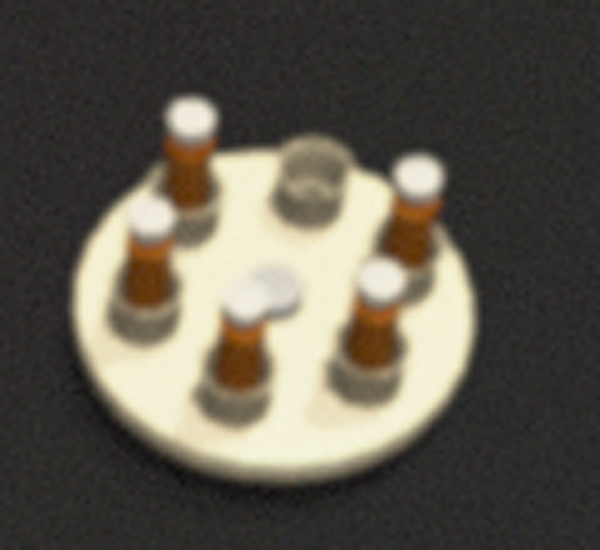

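The placed vial, at (375,330), stands as deep as its neighbours. Now the near spare.

>>> jog_arm --turn '[[0, 0, 0], [0, 0, 0], [0, 0, 0], [0, 0, 0], [0, 0, 0], [0, 0, 0], [0, 0, 0], [0, 0, 0], [0, 0, 0], [0, 0, 0]]' --delta_pos '[[0, 0.0007, 0.03], [0, 0, 0.03], [0, 0, 0.03], [0, 0, 0.03], [0, 0, 0.02], [0, 0, 0.016], [0, 0, 0.01], [0, 0, 0.0055], [0, 0, 0], [0, 0, 0]]' --gripper '[0.05, 0.05, 0.05, 0.05, 0.05, 0.05, 0.05, 0.05, 0.05, 0.05]'

```text
time: 10.0
tool_pos: [0.4879, -0.111, 0.0417]
tcp_rot: [3.14, 0.083, 0.001]
wrist_force: [1.2, -0.6, -0.2]
width: 0.584
grip_force: 0.0
```

>>> jog_arm --turn '[[0, 0, 0], [0, 0, 0], [0, 0, 0], [0, 0, 0], [0, 0, 0], [0, 0, 0], [0, 0, 0], [0, 0, 0]]' --delta_pos '[[0, 0, 0], [0, 0, 0], [0, 0, 0], [0, 0, 0], [0, 0, 0], [0, 0, 0], [0, 0, 0], [0, 0, 0]]' --gripper '[0.015, 0.015, 0.015, 0.015, 0.015, 0.015, 0.015, 0.015]' --grip_force 25

```text
time: 10.67
tool_pos: [0.4884, -0.1116, 0.0425]
tcp_rot: [3.14, 0.081, 0.004]
wrist_force: [-1.1, 1.7, 5.2]
width: 0.25
grip_force: 25.5
```

>>> jog_arm --turn '[[0, 0, 0], [0, 0, 0], [0, 0, 0], [0, 0, 0], [0, 0, 0], [0, 0, 0], [0, 0, 0], [0, 0, 0], [0, 0, 0], [0, 0, 0], [0, 0, 0], [0, 0, 0], [0, 0, 0], [0, 0, 0], [0, 0, 0], [0, 0, 0], [0, 0, 0], [0, 0, 0], [0, 0, 0], [0, 0, 0]]' --delta_pos '[[0, 0, -0.01], [0, 0, -0.02], [0, 0, -0.03], [0, 0, -0.03], [0, 0, -0.03], [0, 0, -0.03], [0, 0, -0.01], [0, -0.0332, 0], [0, -0.0332, 0], [0, -0.0332, 0], [0, -0.0332, 0], [0, -0.0332, 0], [0, -0.0332, 0], [0, -0.0332, 0], [0, -0.0332, 0], [0, -0.0332, 0], [0, -0.0332, 0], [0, 0, 0], [0, 0, 0], [0, 0, 0]]' --gripper '[0.015, 0.015, 0.015, 0.015, 0.015, 0.015, 0.015, 0.015, 0.015, 0.015, 0.015, 0.015, 0.015, 0.015, 0.015, 0.015, 0.015, 0.015, 0.015, 0.015]'

```text
time: 12.33
tool_pos: [0.4694, 0.2197, 0.2004]
tcp_rot: [3.139, 0.083, -0.002]
wrist_force: [0.7, 0.1, -1.1]
width: 0.254
grip_force: 24.9
```

```bash
python3 - <<'E'
from h import *
s=read_state();R=Ro.from_rotvec(s['tcp_rot']).as_matrix()
np.set_printoptions(precision=4,suppress=True)
print(s['tool_pos'],R.T@(np.array([.4712,.2203,.072])-s['tool_pos']),s['width'])
shot('wrist','w4.png',sc=1.42)
E
```

```text
[0.4694 0.2197 0.2004] [ 0.002  -0.0007  0.1284] 0.2536323670838721
```

View pics/w4.png

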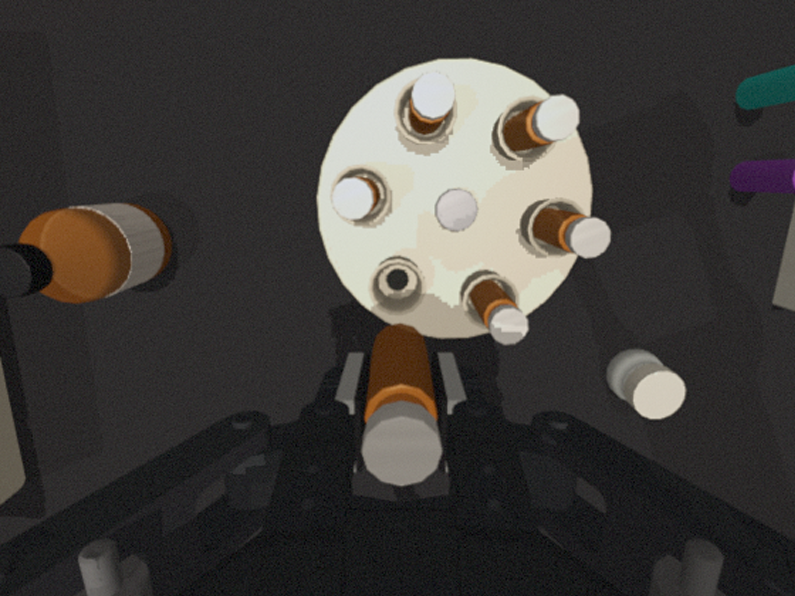

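The empty mouth is at about (398,284) and the held vial's cap at (401,449), upright.

```bash
python3 - <<'E'
from h import *
s=read_state();R=Ro.from_rotvec(s['tcp_rot']).as_matrix()
np.set_printoptions(precision=4,suppress=True)
b=ray('wrist',np.array([[398,284]])/1.42,.065,s)[0];h=ray('wrist',np.array([[456,208]])/1.42,.049,s)[0]
c=ray('wrist',np.array([[401,449]])/1.42,s['tool_pos'][2]+.043,s)[0]
print(b,h,R.T@(b-s['tool_pos']),R.T@(c-s['tool_pos']))
E
```

```text
[0.4711 0.2198 0.065 ] [0.52   0.1844 0.049 ] [ 0.0017 -0.0006  0.1355] [-0.0005  0.0008 -0.043 ]
```

>>> jog_arm --turn '[[0, 0, 0], [0, 0, 0], [0, 0, 0], [0, 0, 0], [0, 0, 0], [0, 0, 0], [0, 0, 0], [0, 0, 0], [0, 0, 0], [0, 0, 0]]' --delta_pos '[[0.0021, -0.0012, 0], [0, 0, 0], [0, 0, 0.02], [0, 0, 0.02], [0, 0, 0.02], [0, 0, 0.02], [0, 0, 0.015], [0, 0, 0.01], [0, 0, 0.005], [0, 0, 0]]' --gripper '[0.015, 0.015, 0.015, 0.015, 0.015, 0.015, 0.015, 0.015, 0.015, 0.015]'

```text
time: 13.22
tool_pos: [0.4715, 0.2207, 0.0902]
tcp_rot: [3.14, 0.08, -0.003]
wrist_force: [0.9, 0.0, -0.4]
width: 0.253
grip_force: 24.9
```

>>> jog_arm --turn '[[0, 0, 0], [0, 0, 0], [0, 0, 0], [0, 0, 0], [0, 0, 0], [0, 0, 0]]' --delta_pos '[[0, 0, 0.006], [0, 0, 0.005], [0, 0, 0.004], [0, 0, 0.0025], [0, 0, 0], [0, 0, 0]]' --gripper '[0.015, 0.015, 0.015, 0.015, 0.015, 0.015]'

```text
time: 13.72
tool_pos: [0.4723, 0.2217, 0.0738]
tcp_rot: [-3.14, -0.082, -0.001]
wrist_force: [0.5, -0.0, 0.1]
width: 0.248
grip_force: 24.9
```

>>> jog_arm --turn '[[0, 0, 0], [0, 0, 0], [0, 0, 0], [0, 0, 0], [0, 0, 0], [0, 0, 0], [0, 0, 0], [0, 0, 0], [0, 0, 0], [0, 0, 0]]' --delta_pos '[[0, 0, 0], [0, 0, 0], [0, 0, 0], [0, 0, -0.01], [0, 0, -0.02], [0, 0, -0.03], [0, 0, -0.03], [0, 0, -0.03], [0, 0, -0.02], [0, 0, 0]]' --gripper '[0.042, 0.042, 0.042, 0.042, 0.042, 0.042, 0.042, 0.042, 0.042, 0.042]'

```text
time: 14.55
tool_pos: [0.4755, 0.2229, 0.2208]
tcp_rot: [-3.136, -0.081, -0.017]
wrist_force: [-0.0, 0.3, 0.4]
width: 0.494
grip_force: 0.0
```

>>> jog_arm --turn '[[0, 0, 0], [0, 0, 0], [0, 0, 0], [0, 0, 0], [0, 0, 0], [0, 0, 0], [0, 0, 0], [0, 0, 0], [0, 0, 0], [0, 0, 0], [0, 0, 0], [0, 0, 0], [0, 0, 0], [0, 0, 0], [0, 0, 0], [0, 0, 0], [0, 0, 0], [0, 0, 0]]' --delta_pos '[[0.0003, 0.03, 0], [0.0003, 0.03, 0], [0.0003, 0.03, 0], [0.0003, 0.03, 0], [0.0003, 0.03, 0], [0.0003, 0.03, 0], [0.0003, 0.03, 0], [0.0003, 0.03, 0], [0.0003, 0.03, 0], [0.0003, 0.03, 0], [0.0003, 0.03, 0], [0.0003, 0.03, 0], [0.0003, 0.03, 0], [0.0003, 0.03, 0], [0.0003, 0.03, 0], [0, 0, 0], [0, 0, 0], [0, 0, 0]]' --gripper '[0.042, 0.042, 0.042, 0.042, 0, 0, 0, 0, 0, 0, 0, 0, 0, 0, 0, 0, 0, 0]'

```text
time: 16.05
tool_pos: [0.4993, -0.2272, 0.2132]
tcp_rot: [-3.139, -0.08, 0.002]
wrist_force: [0.2, -0.0, -0.8]
width: -0.003
grip_force: 0.0
```

```bash
python3 - <<'E'
from h import *
s=read_state();print(s['tool_pos'],s['width'],s['q'])
shot('scene','s5.png',crop=(280,130,400,240),sc=2.7)
shot('wrist','w5.png'); a=cv2.imread('pics/s5.png');b=cv2.imread('pics/w5.png')[60:357]
b=cv2.resize(b,(470,round(297*470/560)));o=np.zeros((max(a.shape[0],b.shape[0]),a.shape[1]+470,3),np.uint8)
o[:a.shape[0],:a.shape[1]]=a;o[:b.shape[0],a.shape[1]:]=b;cv2.imwrite('pics/c5.png',o);print(a.shape,b.shape)
E
```

```text
[ 0.49933207 -0.22721868  0.21318275] -0.0029698739715817136 [-4.72770494e-01  3.86338211e-02  1.89550354e+00  5.47622464e-04
  1.20885878e+00  1.04677503e+00]
(297, 324, 3) (249, 470, 3)
```

View pics/c5.png

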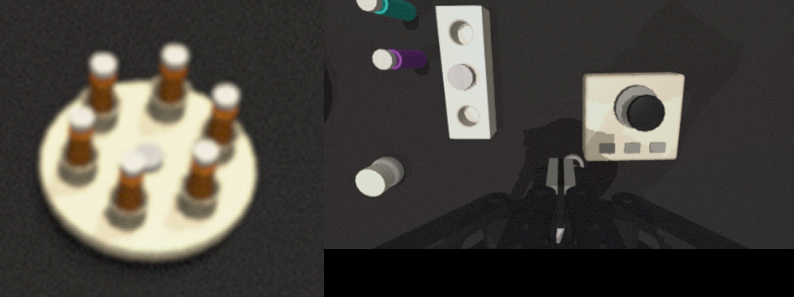

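All six sockets are full and equally deep. The plunger head is at composite (646,113), raw about (384,195).

```bash
python3 - <<'E'
from h import *
s=read_state();R=Ro.from_rotvec(s['tcp_rot']).as_matrix()
np.set_printoptions(precision=4,suppress=True)
b=ray('wrist',[[384,194.6]],.091,s)[0];print(b,R.T@(b-s['tool_pos']))
print(s['wrist_force'])
E
```

```text
[ 0.5137 -0.3152  0.091 ] [0.0095 0.0894 0.1223]
[-0.2935 -0.9918  0.096 ]
```

>>> jog_arm --turn '[[0, 0, 0], [0, 0, 0], [0, 0, 0], [0, 0, 0], [0, 0, 0], [0, 0, 0], [0, 0, 0], [0, 0, 0], [0, 0, 0], [0, 0, 0], [0, 0, 0]]' --delta_pos '[[0.0033, 0.0296, 0], [0.0033, 0.0296, 0], [0.0033, 0.0296, 0], [0, 0, 0], [0, 0, 0.03], [0, 0, 0.03], [0, 0, 0.025], [0, 0, 0.02], [0, 0, 0.01], [0, 0, 0], [0, 0, 0]]' --gripper '[0, 0, 0, 0, 0, 0, 0, 0, 0, 0, 0]'

```text
time: 17.07
tool_pos: [0.5145, -0.3149, 0.0988]
tcp_rot: [-3.14, -0.083, 0.001]
wrist_force: [-0.0, 0.5, 0.3]
width: 0.0
grip_force: 0.0
```

>>> jog_arm --turn '[[0, 0, 0], [0, 0, 0], [0, 0, 0], [0, 0, 0], [0, 0, 0], [0, 0, 0]]' --delta_pos '[[0, 0, 0.002], [0, 0, 0.002], [0, 0, 0.002], [0, 0, 0.002], [0, 0, 0], [0, 0, 0]]' --gripper '[0, 0, 0, 0, 0, 0]'

```text
time: 17.57
tool_pos: [0.5146, -0.3161, 0.0911]
tcp_rot: [3.14, 0.081, 0.001]
wrist_force: [-0.3, -0.4, 0.7]
width: -0.002
grip_force: 0.4
```

>>> jog_arm --turn '[[0, 0, 0], [0, 0, 0], [0, 0, 0], [0, 0, 0], [0, 0, 0], [0, 0, 0]]' --delta_pos '[[0, 0, 0.002], [0, 0, 0.002], [0, 0, 0.001], [0, 0, 0], [0, 0, 0], [0, 0, 0]]' --gripper '[0, 0, 0, 0, 0, 0]'

```text
time: 18.07
tool_pos: [0.5146, -0.3161, 0.086]
tcp_rot: [3.14, 0.081, 0.001]
wrist_force: [0.1, -0.3, 3.9]
width: 0.001
grip_force: 1.9
```

>>> jog_arm --turn '[[0, 0, 0], [0, 0, 0], [0, 0, 0], [0, 0, 0], [0, 0, 0], [0, 0, 0]]' --delta_pos '[[0, 0, 0.001], [0, 0, 0.001], [0, 0, 0.001], [0, 0, 0.001], [0, 0, 0], [0, 0, 0]]' --gripper '[0, 0, 0, 0, 0, 0]'

```text
time: 18.57
tool_pos: [0.5146, -0.3161, 0.0819]
tcp_rot: [3.14, 0.081, 0.001]
wrist_force: [0.8, -0.2, 3.8]
width: 0.002
grip_force: 2.5
```

>>> jog_arm --turn '[[0, 0, 0], [0, 0, 0], [0, 0, 0]]' --delta_pos '[[0, 0, 0.001], [0, 0, 0], [0, 0, 0]]' --gripper '[0, 0, 0]'

```text
time: 18.82
tool_pos: [0.5147, -0.3161, 0.081]
tcp_rot: [3.14, 0.081, 0.001]
wrist_force: [1.3, -1.0, 6.0]
width: -0.004
grip_force: 2.7
```

```bash
python3 - <<'E'
from h import *
F=[];Z=[]
for i in range(20):
    im=vision.read_camera('scene');s=read_state();F.append(s['wrist_force'][2]);Z.append(s['tool_pos'][2])
print(np.mean(F),np.std(F),np.mean(Z))
im=im[:,:,::-1][190:280,75:175];cv2.imwrite('pics/p6.png',cv2.resize(im,None,fx=6,fy=6,interpolation=cv2.INTER_CUBIC))
E
```

```text
5.421171213518862 0.44374990940111064 0.08101844431960355
```

View pics/p6.png

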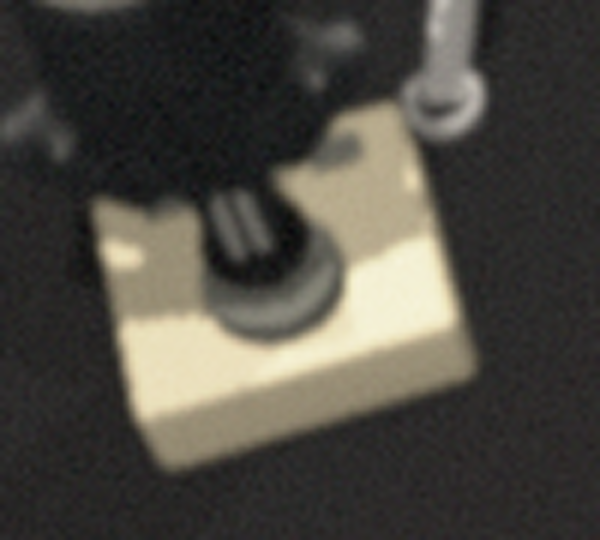

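The fingers at (240,225) press the black head, at about (255,225), near its centre. The mean force is 5.4 N and the TCP height is 0.081 m; both match 10 mm of travel.

```bash
python3 -c "
from h import *
print(ticket.finish_job())"
```

```text
the job is handed in; nothing more can be done
None
```

Both spare vials are seated in the two empty sockets, and I handed the job in with the plunger held half-way: about 10 mm by tool height, 5.4 N mean force. No verdict came back.

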